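# Square the slab stack and hold the telescoping hold-down bar over it

## Task

In the packing jig, tap the stack of four serving slabs into the corner of the two fences until all their edges line up flush against both. Then press in the red button on the telescoping bar's grip, pull the bar out over the stack past its first stop to the second stop, and finish while still holding it there by the grip, fully extended with the button pressed, so that the stack can be strapped. Do not let go at the end; leave the stack square and the other things on the table alone.

Things in the scene. Friction and masses are not known exactly. Their poses are not given: they have to be found in the camera images.
- jig: packing jig fixed to the table. Origin: on the table below the middle of the back fence's inner (robot-side) face; x points away from the robot along the telescoping bar, y left, z up. Back fence: inner face at x = 0, 106 mm long, 50 mm high, 8 mm thick. Side fence: inner face at y = +45 mm, from x = -92 to +8 mm, 50 mm high. The near and right sides are open.
- plinth_top (a point): middle of the top of the jig's plinth that carries the stack, 12 mm above the table; the plinth spans jig x = -100 to 0 mm and y = -35 to +45 mm, so that the slabs, flush in the corner, overhang it by 10 mm on the near and right sides and fingertips can reach below them there. Jig x = -50 mm, y = +5 mm.
- tube_mouth (a point): mouth of the bar's fixed outer tube (34 mm thick collar, axis 74 mm above the table) at jig x = 71 mm, y = 0; the tube runs back to x = 262 mm on a grey foot 70 mm wide.
- bar (a joint): how far the telescoping bar is drawn out towards the robot (jig -x), m: 0 = home, about 0.075 = first stop, 0.150 = second stop (solid end of travel). A spring pulls it back, 4 N at home to 7 N at the second stop. With the button out, a catch blocks it at home and at the first stop; nothing catches it at the second stop: let go, it springs back.
- grip_centre (a point): middle of the black upright grip block on the bar's robot-side end, at the height of the button, 110 mm above the table. The block is 26 mm along the jig's x, 30 mm along the jig's y, and spans 62 to 134 mm above the table. It moves with the bar; at home it is at jig x = +50 mm, y = 0.
- button (a joint): how far the red catch button is pressed in, m: 0 = out, 0.005 = flush with the grip, 0.006 = limit. The button (18 mm wide, 22 mm high) stands 5 mm out of the grip block's right face (jig -y) at the height of grip_centre; fingers closing on the block's left and right faces press it in. It takes 2 N to start, 7 N flush; the catch is free from about 0.0035.
- grip: the same black grip block together with its bar and red button; its origin lies on the bar's axis 74 mm above the table, 36 mm below point grip_centre; axes as the jig's.
- slab0_c (a point): centre of serving slab 0 (white, number 0 from below in the stack of four, counted from 0), 110 mm along x, 90 mm along y, 7 mm thick, about 0.12 kg, smooth; the stack lies on the plinth, 12 to 40 mm above the table. At the start each slab lies crooked and 6 to 26 mm short of both fences. Flush in the corner its centre is at jig x = -55 mm, y = 0.
- slab1_c (a point): centre of serving slab 1 (blue, number 1 from below in the stack of four, counted from 0), 110 mm along x, 90 mm along y, 7 mm thick, about 0.12 kg, smooth; the stack lies on the plinth, 12 to 40 mm above the table. At the start each slab lies crooked and 6 to 26 mm short of both fences. Flush in the corner its centre is at jig x = -55 mm, y = 0.
- slab2_c (a point): centre of serving slab 2 (white, number 2 from below in the stack of four, counted from 0), 110 mm along x, 90 mm along y, 7 mm thick, about 0.12 kg, smooth; the stack lies on the plinth, 12 to 40 mm above the table. At the start each slab lies crooked and 6 to 26 mm short of both fences. Flush in the corner its centre is at jig x = -55 mm, y = 0.
- slab3_c (a point): centre of serving slab 3 (blue, number 3 from below in the stack of four, counted from 0), 110 mm along x, 90 mm along y, 7 mm thick, about 0.12 kg, smooth; the stack lies on the plinth, 12 to 40 mm above the table. At the start each slab lies crooked and 6 to 26 mm short of both fences. Flush in the corner its centre is at jig x = -55 mm, y = 0.
- tape: orange ring-shaped tape roll, 90 mm across, 30 mm high, standing behind the back fence to the right of the bar's foot (bystander, to be left alone; origin at the middle of its underside)
- jar: jar with red cap, 60 mm across, 80 mm high, behind the back fence to the left of the bar's foot (bystander, to be left alone; origin at the middle of its underside)
- cup: green cup, 80 mm across, 90 mm high, on the right (bystander, to be left alone; origin at the middle of its underside)
- bowl: white bowl, 120 mm across, 50 mm high, on the left (bystander, to be left alone; origin at the middle of its underside)
- bottle: bottle with blue cap, 66 mm across, 200 mm high, on the left (bystander, to be left alone; origin at the middle of its underside)
- carton: cardboard carton 90 x 130 x 70 mm, far right (bystander, to be left alone; origin at the middle of its underside)
- brush: hand brush lying on the right (bystander, to be left alone)
There are look-alikes about, which are no part of the job. Leave any green look-alike of the part that bears slab2_c alone. What is shaped like the part that bears slab3_c but black is not meant.

How it is judged:
On the way, in this order (a step that is already met when the one before it is completed fails the run):
1. all four slabs are flush in the corner of the fences, with the bar still home (x of slab0_c in the frame of jig between -0.0595 and -0.0525 m and y of slab0_c in the frame of jig between -0.0045 and 0.0025 m and angle between the x axis of each of slab0_c, slab1_c, slab2_c, slab3_c and the x axis of jig, either way round below 0.07 rad and angle between each of slab0_c, slab1_c, slab2_c, slab3_c's own z axis and vertical below 0.06 rad and height (world z) of slab0_c below 0.0185 m and x of slab1_c in the frame of jig between -0.0595 and -0.0525 m and y of slab1_c in the frame of jig between -0.0045 and 0.0025 m and height (world z) of slab1_c below 0.0255 m and x of slab2_c in the frame of jig between -0.0595 and -0.0525 m and y of slab2_c in the frame of jig between -0.0045 and 0.0025 m and height (world z) of slab2_c below 0.0325 m and x of slab3_c in the frame of jig between -0.0595 and -0.0525 m and y of slab3_c in the frame of jig between -0.0045 and 0.0025 m and height (world z) of slab3_c below 0.0395 m and value of joint bar below 0.02 m), for 0.2 s.
2. the bar is drawn out to its second stop by the grip with the button pressed (value of joint bar above 0.143 m and value of joint button above 0.0035 m and contact force between the fingers and grip above 3 N), for 0.3 s.
At the end, for the whole second after the job is handed in: The bar is held still within 7 mm of its second stop (0.150 m) by the fingers on the grip, button pressed at least 3.5 mm, and all four slabs lie flat in the stack within 4.5 mm of both fences and square to them within 0.07 rad (all of step 2 and velocity of joint bar between -0.02 and 0.02 m/s and x of slab0_c in the frame of jig between -0.0595 and -0.0525 m and y of slab0_c in the frame of jig between -0.0045 and 0.0025 m and angle between the x axis of each of slab0_c, slab1_c, slab2_c, slab3_c and the x axis of jig, either way round below 0.07 rad and angle between each of slab0_c, slab1_c, slab2_c, slab3_c's own z axis and vertical below 0.06 rad and height (world z) of slab0_c below 0.0185 m and x of slab1_c in the frame of jig between -0.0595 and -0.0525 m and y of slab1_c in the frame of jig between -0.0045 and 0.0025 m and height (world z) of slab1_c below 0.0255 m and x of slab2_c in the frame of jig between -0.0595 and -0.0525 m and y of slab2_c in the frame of jig between -0.0045 and 0.0025 m and height (world z) of slab2_c below 0.0325 m and x of slab3_c in the frame of jig between -0.0595 and -0.0525 m and y of slab3_c in the frame of jig between -0.0045 and 0.0025 m and height (world z) of slab3_c below 0.0395 m); the arm keeps its last pose, push and grip.
It fails at once if a bystander is moved by more than 30 mm (distance of any of tape, jar, cup, bowl, bottle, carton, brush from where it was at the start of the episode above 0.03 m).
It fails at once if a slab is tipped up (angle between any of slab0_c, slab1_c, slab2_c, slab3_c's own z axis and vertical above 0.35 rad).
It also fails if it takes over 64 s, if anything falls off the work surface, if the arm or the gripper's body presses on something with over 40 N, if the wrist force passes 120 N, or if a joint passes its speed limit or range.

## Robot

A 6-joint arm with a two-finger parallel gripper is mounted at the origin on the work surface. World frame = base frame: x ahead of the robot, y to its left, z up, the work surface at z = 0. Lengths are in m, angles in rad, forces in N, time in s.
With the tool pointing down it reaches from about 0.25 to 0.725 m from the base axis. Payload 4 kg.
Tool frame: the origin (TCP) lies at the very end of the fingers, on their centre line; the grasp point (between the pads) lies 19 mm behind it; y points along the fingers, z is the direction in which the jaws open and shut, and the axes are right-handed (so a half turn about y gives the same grasp; the last joint's range is limited). The gripper opens to 85 mm and grips with 20 to 120 N. Pads are 22 mm wide; open, the fingers measure 114 mm over their backs; the gripper's body (76 mm by 85 mm) begins 54 mm behind the grasp point. The pads swing forward as they close: fully open they stand 13 mm farther back than shut.
Start: joints at [-1.179, 0.241, 0.005, 1.335, 0, 1.571], TCP at [0.191, -0.462, 0.231] pointing down, gripper open.
Joint ranges: [-2.72, 2.72], [-1.05, 1.87], [-1.09, 1.28], [-1.99, 2.15], [-1.42, 1.44], [-3.14, 3.14]. Speed limits (rad/s): [2.79, 2.79, 3.14, 3.14, 3.14, 3.14].

## Interface

Orientations are given as a unit quaternion [x, y, z, w].
In Python, from workcell import bot gives the robot as it stands. The module is installed in compiled form; this text tells all that it offers.
- The arm moves only by the tool move_arm, never from a script. Its argument "increments" is a list of rows, each an object with "grip": the closure, from 0 (fully open) to 1 (shut); "linear": the shift along the tool's x, y, z scaled (see below), a list of three; "twist": the turn about the tool's y scaled (see below). A call has exactly 5 rows; each row shifts and turns the pose as measured when the row begins, along the tool's axes as they then stand; what a row does not reach is not made up. The controller multiplies each number of a shift by 0.2 m and each number of a turn by 2 rad. A row lasts 1/10 s, in which the tool goes at most 50 mm and 8.59 degrees, less where a joint would pass 70% of its speed; a pose out of reach is approached as far as the arm can. A call with a number of a shift or a turn outside -1 to 1 is refused whole. A call with a gripper value outside its range is refused whole. The fingers move at their own pace and stop on an object; the grip force is fixed at half the most. Time passes only in rows, so rows that do not move let the fingers close, or fill a call up. It gives the time, the measured TCP pose, the force and the opening at its end, in the units of the state.
- bot.get_obs(): the state, without advancing time (a new reading comes with each control period).
- bot.camera(name): name is "scene" or "top" or "wrist"; returns (picture, depth): 400x640x3 uint8, blue, green, red; 400x640 float32, m along the optical axis (not along the pixel's ray), 0 where there is no reading.
- bot.camera_params(name): a dict with "camera_matrix" (3x3 intrinsics, pixels), "dist" ([k1, k2, p1, p2, k3] as OpenCV has them; the pictures are not rectified), "rvec" (rotation vector, rad) and "tvec" (3), from world to camera coordinates, as OpenCV has them; the wrist camera has in their place "T_tool_cam" (4x4, takes a point from camera to tool coordinates, whose origin is the TCP and whose axes are the tool frame's). Camera axes: x right, y down, z forward; pixel columns grow to the right and rows downward; lengths in m; the calibration is good to about 2 mm. A picture is of the moment at which its call begins: read the wrist's pose just before it. camera_params takes no time and is no camera call.
- bot.job_done(): hands the job in, once; it reports no verdict.
The state is a dict: "clock": time; "joint_pos": joint angles; "joint_vel": joint speeds; "tau": joint torques, N m; "eef_pos": TCP position; "tool_rot": TCP orientation; "ft_force": force on the tool from outside, world axes, zero at the start; "ft_torque": the same for the moment, N m; "grip_width": finger opening in m.
Only numpy, scipy, OpenCV 4.12 (cv2) and the standard library are available. Lean on these libraries where they do the work, as an engineer would, in place of code of your own. Each camera call takes 0.05 s, during which the arm holds its last target. There are 200 camera calls.

## Working session

There is one attempt and no reset: what is moved stays moved. The work goes in short steps, Python scripts to look and compute and a tool call to move; the robot and the scene stay as the last step left them, time stands still between calls to the robot, and variables do not carry over. Pictures are saved under pics/ and viewed, about 8 in all and at most 12, crops included, and the job is handed in when it is done.

Besides the shell and the picture viewer there is one more tool, called after "Emit:" as name(argument=value, ...) on one line, values as JSON. move_arm: Moves the arm, as the interface text tells. Its arguments: {"type":"object","properties":{"increments":{"type":"array"}},"required":["increments"]}

```bash
mkdir -p pics; cat > h.py <<'E'
import numpy as np, cv2
from workcell import bot
from scipy.spatial.transform import Rotation as R
def cam(n):
    o=bot.get_obs(); im,d=bot.camera(n); p=bot.camera_params(n); K=np.array(p['camera_matrix']); D=np.array(p['dist'])
    if n=='wrist':
        T=np.eye(4); T[:3,:3]=R.from_quat(o['tool_rot']).as_matrix(); T[:3,3]=o['eef_pos']; T=T@np.array(p['T_tool_cam'])
    else:
        M=cv2.Rodrigues(np.array(p['rvec'],float))[0]; T=np.eye(4); T[:3,:3]=M.T; T[:3,3]=-M.T@np.array(p['tvec'],float).ravel()
    return im,d,K,D,T
def plane(px,z,K,D,T):
    u=cv2.undistortPoints(np.array(px,float).reshape(-1,1,2),K,D).reshape(-1,2)
    r=np.c_[u,np.ones(len(u))]@T[:3,:3].T; c=T[:3,3]
    return c+r*((z-c[2])/r[:,2])[:,None]
def cloud(d,K,D,T):
    v,u=np.mgrid[:400,:640]; n=cv2.undistortPoints(np.stack([u,v],-1).reshape(-1,1,2).astype(float),K,D).reshape(-1,2)
    P=np.c_[n,np.ones(len(n))]*d.reshape(-1,1); return (P@T[:3,:3].T+T[:3,3]).reshape(400,640,3)
E
python3 - <<'E'
from h import *
print(bot.get_obs())
for n in ['scene','top']:
    im,d,K,D,T=cam(n); cv2.imwrite(f'pics/{n}1.png',im); np.savez(f'{n}1.npz',im=im,d=d,K=K,D=D,T=T); print(n,T.round(3),K[0,0])
E
```

```text
{'clock': 0.0, 'joint_pos': array([-1.17897844e+00,  2.41419274e-01,  3.73541207e-03,  1.33521941e+00,
        7.34384375e-06,  1.57080449e+00]), 'joint_vel': array([ 0.00043679, -0.00040518, -0.0005193 , -0.00284365, -0.0008777 ,
        0.00076357]), 'tau': array([ 1.83765325e-03, -3.72320688e+01,  2.52405971e+01,  1.68677961e-02,
        1.29844193e-04,  1.52200865e-06]), 'eef_pos': array([ 0.1906942 , -0.46152056,  0.2304141 ]), 'tool_rot': array([-0.13778366,  0.69431199, -0.69284964,  0.13749874]), 'ft_force': array([-0.26011986, -0.92587596, -0.49889317]), 'ft_torque': array([0.01488414, 0.0034704 , 0.05131275]), 'grip_width': 0.0854999847730251}
scene [[-0.619  0.635 -0.462  1.284]
 [ 0.785  0.489 -0.381  0.601]
 [-0.016 -0.598 -0.801  1.349]
 [ 0.     0.     0.     1.   ]] 493.9609691199055
top [[ 0.008 -0.998  0.056  0.483]
 [-1.    -0.009 -0.018  0.021]
 [ 0.019 -0.056 -0.998  1.425]
 [ 0.     0.     0.     1.   ]] 489.3689247016754
```

View pics/scene1.png

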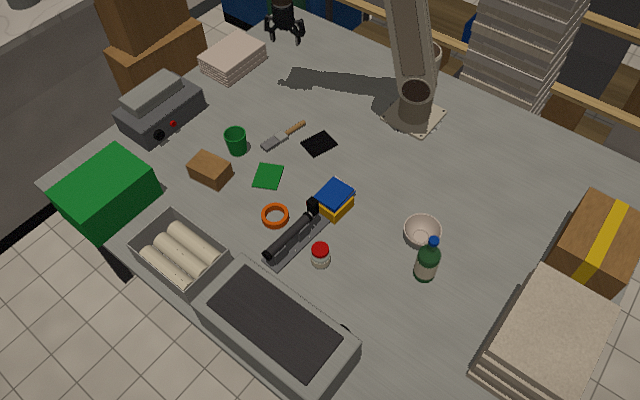

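View pics/top1.png

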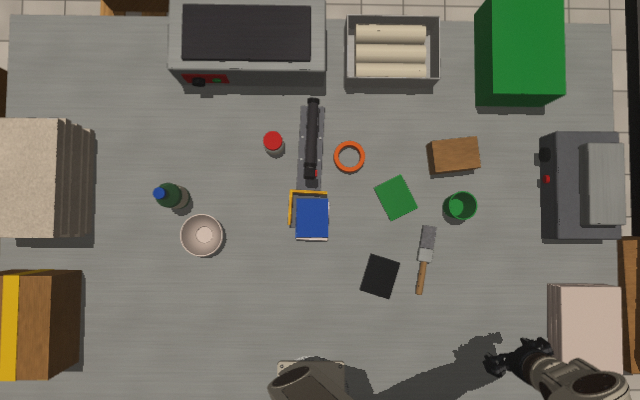

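The jig with yellow fences is at top pixel (310,210), blue top slab at (311,219), bar and grip at (312,140)-(312,178). The look-alikes are the green slab (395,197) and the black slab (380,276), both lying loose on the table. The stack on the plinth is the one meant.

```bash
python3 - <<'E'
from h import *
for n in ['top','scene']:
    z=np.load(n+'1.npz'); im,d,K,D,T=[z[k] for k in ['im','d','K','D','T']]
    P=cloud(d,K,D,T); hsv=cv2.cvtColor(im,cv2.COLOR_BGR2HSV)
    Y=cv2.inRange(hsv,(20,150,100),(32,255,255))>0; B=cv2.inRange(hsv,(100,150,80),(125,255,255))>0
    box=(P[...,0]>.3)&(P[...,0]<.7)&(abs(P[...,1])<.15)
    for nm,m in [('Y',Y&box),('Ytop',Y&box&(abs(P[...,2]-.05)<.004)),('B',B&box),('bar',box&(P[...,2]>.055)&(hsv[...,2]<60))]:
        q=P[m]; print(n,nm,len(q))
        if len(q)>10:
            print(np.percentile(q,[2,50,98],axis=0).round(4).tolist()); print(cv2.minAreaRect(q[:,:2].astype(np.float32)*1000))
            if nm=='bar':
                v=cv2.fitLine(q[:,:2].astype(np.float32),cv2.DIST_HUBER,0,.001,.001).ravel(); print('line',v, np.degrees(np.arctan2(v[1],v[0])))
    if n=='top': cv2.imwrite('pics/crop2.png',cv2.resize(im[80:260,240:380],None,fx=4,fy=4,interpolation=cv2.INTER_CUBIC)[:600*2][:720][:, :])
E
```

```text
top Y 122
[[0.4832, -0.0369, 0.0103], [0.5729, 0.0586, 0.0498], [0.5818, 0.0681, 1.4248]]
((532.6237182617188, 15.889415740966797), (103.60387420654297, 99.2266616821289), 87.07137298583984)
top Ytop 95
[[0.4883, -0.038, 0.0465], [0.576, 0.0604, 0.0499], [0.582, 0.0681, 0.0538]]
((557.4869995117188, 36.287513732910156), (71.65763092041016, 141.24673461914062), 40.44025802612305)
top B 1186
[[0.4527, -0.0417, 0.0334], [0.5035, 0.0008, 0.0397], [0.5569, 0.0431, 0.0458]]
((504.8883972167969, 1.9313621520996094), (104.97728729248047, 87.93423461914062), 0.39828062057495117)
top bar 425
[[0.4832, -0.0061, 0.0628], [0.6314, 0.0137, 0.1163], [0.698, 0.0242, 1.4248]]
((591.59326171875, 12.961318969726562), (31.288984298706055, 217.348876953125), 86.62279510498047)
line [ 0.9970631  -0.0765847   0.60974544  0.01168101] -4.39228
scene Y 172
[[0.4864, -0.0051, 0.0029], [0.5762, 0.0573, 0.0479], [0.586, 0.0689, 0.0563]]
((533.6644897460938, 42.24129104614258), (100.58396911621094, 127.19225311279297), 52.92337417602539)
scene Ytop 94
[[0.4891, 0.0009, 0.0462], [0.5538, 0.0615, 0.0503], [0.5847, 0.069, 0.0537]]
((549.0211791992188, 54.60088348388672), (59.223819732666016, 116.2845230102539), 52.67856979370117)
scene B 738
[[0.4531, -0.0409, 0.0268], [0.506, 0.0039, 0.0404], [0.5573, 0.046, 0.0464]]
((504.6165771484375, 2.2006874084472656), (114.45948791503906, 93.35621643066406), 0.18903663754463196)
scene bar 336
[[0.6137, -0.0018, 0.0592], [0.6373, 0.0191, 0.092], [0.6968, 0.0274, 0.1373]]
((655.4271240234375, 10.142220497131348), (35.44954299926758, 88.36673736572266), 87.99801635742188)
line [0.99995506 0.00947806 0.6415509  0.01959554] 0.5430609
```

```bash
cat >> h.py <<'E'
def axes():
    o=bot.get_obs(); return np.array(o['eef_pos']),R.from_quat(o['tool_rot']).as_matrix(),o
def go(t,zdir=None):
    """numbers needed (in move units) to reach t; after twisting so tool z (or -z) is along zdir"""
    p,M,o=axes(); tw=0
    if zdir is not None:
        z=np.array([zdir[0],zdir[1],0.]); z/=np.linalg.norm(z); 
        if z@M[:,2]<0: z=-z
        tw=np.arctan2(np.cross(M[:,2],z)@M[:,1], M[:,2]@z)
    M2=R.from_rotvec(M[:,1]*tw).as_matrix()@M
    print('twist units',(tw/2).round(4),'lin units after twist',(M2.T@(np.array(t)-p)/.2).round(4),'J6',o['joint_pos'][5].round(2))
E
python3 - <<'E'
from h import *
p,M,o=axes(); print(M.round(3)); print(np.array(bot.camera_params('wrist')['T_tool_cam']).round(3), bot.camera_params('wrist')['camera_matrix'])
go([.5,0,.33],[0,1]); go([.5,0,.33],[1,0])
E
```

```text
[[-0.924 -0.001  0.382]
 [-0.382  0.002 -0.924]
 [-0.    -1.    -0.002]]
[[ 0.     0.96   0.28  -0.071]
 [-0.    -0.28   0.96  -0.143]
 [ 1.    -0.     0.     0.   ]
 [ 0.     0.     0.     1.   ]] [[332.33634936   0.         327.67253225]
 [  0.         332.33634936 199.26759257]
 [  0.           0.           1.        ]]
twist units 0.1959 lin units after twist [-1.5461 -0.4946 -2.3088] J6 1.57
twist units -0.5895 lin units after twist [-2.3088 -0.4946  1.5461] J6 1.57
```

Emit:
move_arm(increments=[{"grip":0,"linear":[0,-0.2,0],"twist":0.065},{"grip":0,"linear":[0,-0.2,0],"twist":0.065},{"grip":0,"linear":[0,-0.2,0],"twist":0.065},{"grip":0,"linear":[-0.15,0,-0.19],"twist":0},{"grip":0,"linear":[-0.15,0,-0.19],"twist":0}])

```text
clock: 0.6
eef_pos: [0.2498, -0.387, 0.3502]
tool_rot: [0.007, 0.711, -0.703, -0.011]
ft_force: [1.5, 0.0, -0.6]
grip_width: 0.0857
```

Emit:
move_arm(increments=[{"grip":0,"linear":[-0.15,0,-0.19],"twist":0},{"grip":0,"linear":[-0.15,0,-0.19],"twist":0},{"grip":0,"linear":[-0.15,0,-0.19],"twist":0},{"grip":0,"linear":[-0.15,0,-0.19],"twist":0},{"grip":0,"linear":[-0.15,0,-0.19],"twist":0}])

```text
clock: 1.1
eef_pos: [0.4084, -0.1945, 0.3512]
tool_rot: [0.009, 0.711, -0.703, -0.013]
ft_force: [0.2, -1.8, 0.0]
grip_width: 0.0854
```

Emit:
move_arm(increments=[{"grip":0,"linear":[-0.15,0,-0.19],"twist":0},{"grip":0,"linear":[-0.15,0,-0.19],"twist":0},{"grip":0,"linear":[-0.15,0,-0.19],"twist":0},{"grip":0,"linear":[-0.15,0,-0.19],"twist":0},{"grip":0,"linear":[-0.15,0,-0.19],"twist":0}])

```text
clock: 1.6
eef_pos: [0.5668, -0.0059, 0.3507]
tool_rot: [0.004, 0.712, -0.702, -0.009]
ft_force: [0.3, -1.4, 1.2]
grip_width: 0.0855
```

```bash
python3 - <<'E'
from h import *
p,M,o=axes(); print(M.round(3)); go([.58,.01,.36],[0,1])
im,d,K,D,T=cam('wrist'); cv2.imwrite('pics/w1.png',im); np.savez('w1.npz',im=im,d=d,K=K,D=D,T=T)
E
```

```text
[[-1.    -0.008 -0.019]
 [ 0.019  0.015 -1.   ]
 [ 0.008 -1.    -0.015]]
twist units -0.0093 lin units after twist [-0.0655 -0.0457 -0.0801] J6 3.14
```

View pics/w1.png

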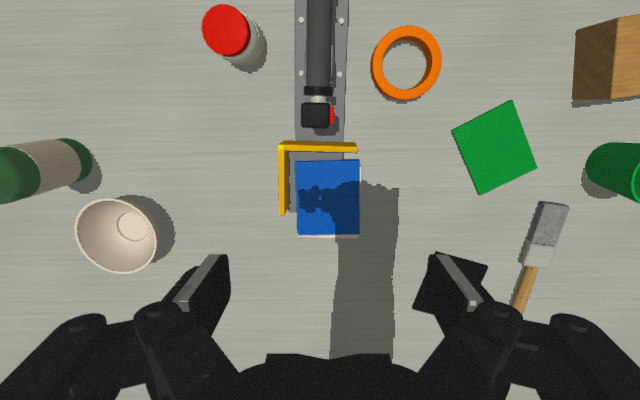

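The wrist view shows the jig with yellow fences at (280–358, 143–215), the blue top slab at (297–360, 160–235), the grip at (316,114) and the red button at (331,115). The green slab (495,147) and the black slab (450,283) lie on the table.

```bash
cat > jig.py <<'E'
from h import *
def fl(q):
    v=cv2.fitLine(q[:,:2].astype(np.float32),cv2.DIST_HUBER,0,.001,.001).ravel(); return v[2:],v[:2]
def analyse(im,d,K,D,T):
    P=cloud(d,K,D,T); hsv=cv2.cvtColor(im,cv2.COLOR_BGR2HSV)
    roi=(abs(P[...,0]-.53)<.16)&(abs(P[...,1])<.12)
    Y=(cv2.inRange(hsv,(18,120,60),(35,255,255))>0)&roi
    # fence tops cast on z=.05
    v,u=np.nonzero(Y&(abs(P[...,2]-.05)<.006)); q=plane(np.c_[u,v],.05,K,D,T)
    out={}
    for nm,m in [('back',q[:,1]<.04),('side',q[:,0]<.55)]:
        a=q[m]; c,w=fl(a); n=np.array([-w[1],w[0]]); s=(a[:,:2]-c)@n; t=(a[:,:2]-c)@w
        print(nm,len(a),'ang',np.degrees(np.arctan2(w[1],w[0])).round(2),'c',c.round(4),'perp',np.percentile(s,[3,97]).round(4),'len',np.ptp(t).round(4), 'zmed',np.median(P[v[m],u[m],2]).round(4))
    B=(cv2.inRange(hsv,(100,150,60),(125,255,255))>0)&roi&(P[...,2]>.03)
    v,u=np.nonzero(B); q=plane(np.c_[u,v],.04,K,D,T); r=cv2.minAreaRect(q[:,:2].astype(np.float32)*1000); print('blue',r,P[v,u,2].mean().round(4))
    return P,hsv
E
python3 - <<'E'
from jig import *
z=np.load('w1.npz'); a=[z[k] for k in ['im','d','K','D','T']]
P,hsv=analyse(*a)
G=(P[...,2]>.125)&(P[...,2]<.145)&(abs(P[...,0]-.63)<.05)&(abs(P[...,1])<.06)
v,u=np.nonzero(G); q=plane(np.c_[u,v],.134,*a[2:]); print('grip top',len(q),cv2.minAreaRect(q[:,:2].astype(np.float32)*1000),np.median(P[v,u,2]))
Bar=(P[...,2]>.08)&(P[...,2]<.1)&(P[...,0]>.65)&(P[...,0]<.85)&(abs(P[...,1])<.05)
q=P[Bar];print('bar',len(q)); w=fl(q); print(w,np.degrees(np.arctan2(w[1][1],w[1][0])))
E
```

```text
back 384 ang 87.48 c [ 0.5769 -0.0008] perp [-0.0038  0.004 ] len 0.0799 zmed 0.0503
side 276 ang -3.94 c [0.5174 0.0637] perp [-0.0041  0.0032] len 0.0651 zmed 0.0503
blue ((504.4693298339844, 0.8590927124023438), (109.19917297363281, 88.56588745117188), 0.4175768494606018) 0.0428
grip top 703 ((623.0188598632812, 9.437511444091797), (29.18523406982422, 25.631572723388672), 87.59412384033203) 0.13417352403286675
bar 2078
(array([0.69754636, 0.00622068], dtype=float32), array([ 0.9986564 , -0.05182105], dtype=float32)) -2.9704576
```

Emit:
move_arm(increments=[{"grip":0,"linear":[0,0,0],"twist":-0.07},{"grip":0,"linear":[0,0,0],"twist":-0.07},{"grip":0,"linear":[0,0,0],"twist":-0.07},{"grip":0,"linear":[0,0,0],"twist":-0.07},{"grip":0,"linear":[0,0,0],"twist":-0.07}])

```text
clock: 2.15
eef_pos: [0.5717, 0.0029, 0.3412]
tool_rot: [-0.254, 0.67, -0.652, 0.246]
ft_force: [-0.1, 0.1, -0.1]
grip_width: 0.0852
```

Emit:
move_arm(increments=[{"grip":0,"linear":[0,0,0],"twist":-0.07},{"grip":0,"linear":[0,0,0],"twist":-0.07},{"grip":0,"linear":[0,0,0],"twist":-0.07},{"grip":0,"linear":[0,0,0],"twist":-0.07},{"grip":0,"linear":[0,0,0],"twist":-0.07}])

```text
clock: 2.65
eef_pos: [0.5699, 0.0018, 0.3376]
tool_rot: [-0.472, 0.54, -0.517, 0.466]
ft_force: [0.6, -1.3, -0.3]
grip_width: 0.0853
```

Emit:
move_arm(increments=[{"grip":0,"linear":[0,0,0],"twist":-0.07},{"grip":0,"linear":[0,0,0],"twist":-0.07},{"grip":0,"linear":[0,0,0],"twist":-0.07},{"grip":0,"linear":[0,0,0],"twist":-0.07},{"grip":0,"linear":[0,0,0],"twist":-0.07}])

```text
clock: 3.15
eef_pos: [0.5681, 0.0005, 0.3343]
tool_rot: [-0.627, 0.341, -0.313, 0.627]
ft_force: [0.3, 0.9, 0.4]
grip_width: 0.0851
```

Emit:
move_arm(increments=[{"grip":0,"linear":[0,0,0],"twist":-0.07},{"grip":0,"linear":[0,0,0],"twist":-0.07},{"grip":0,"linear":[0,0,0],"twist":-0.07},{"grip":0,"linear":[0,0,0],"twist":-0.07},{"grip":0,"linear":[0,0,0],"twist":-0.07}])

```text
clock: 3.65
eef_pos: [0.5662, -0.0009, 0.3309]
tool_rot: [-0.697, 0.098, -0.067, 0.707]
ft_force: [0.4, 0.5, -0.1]
grip_width: 0.0856
```

```bash
cat >> h.py <<'E'
JO=np.array([.5731,.0118]); JY=np.radians(-2.77)
X=np.array([np.cos(JY),np.sin(JY)]); Yv=np.array([-X[1],X[0]])
def W(x,y,z): return np.r_[JO+x*X+y*Yv,z]
def J(p): d=np.array(p)[:2]-JO; return np.r_[d@X,d@Yv,p[2]]
E
python3 - <<'E'
from h import *
p,M,o=axes(); print(J(p),M.round(3)); go(W(-.175,-.008,.12),Yv); print(W(-.175,-.008,.12))
E
```

```text
[-0.00623265 -0.01297831  0.33093778] [[ 0.972 -0.043  0.232]
 [-0.231  0.019  0.973]
 [-0.046 -0.999  0.009]]
twist units -0.0926 lin units after twist [-0.7972  1.0906  0.0065] J6 0.22
[0.39791786 0.01226654 0.12      ]
```

Emit:
move_arm(increments=[{"grip":0.5,"linear":[0,0,0],"twist":-0.046},{"grip":0.5,"linear":[0,0,0],"twist":-0.046},{"grip":0.5,"linear":[-0.2,0.12,0],"twist":0},{"grip":0.5,"linear":[-0.2,0.12,0],"twist":0},{"grip":0.5,"linear":[-0.2,0.12,0],"twist":0}])

```text
clock: 4.15
eef_pos: [0.4466, 0.0041, 0.2589]
tool_rot: [-0.7, 0.029, -0.0, 0.713]
ft_force: [0.1, 0.6, 0.9]
grip_width: 0.0424
```

Emit:
move_arm(increments=[{"grip":0.5,"linear":[-0.18,0.15,0],"twist":0},{"grip":0.5,"linear":[-0.04,0.2,0],"twist":0},{"grip":0.5,"linear":[0,0.2,0],"twist":0},{"grip":0.5,"linear":[0,0.18,0],"twist":0},{"grip":0.5,"linear":[0,0,0],"twist":0}])

```text
clock: 4.65
eef_pos: [0.3833, 0.008, 0.1074]
tool_rot: [-0.701, 0.033, 0.002, 0.713]
ft_force: [-0.9, -0.1, 1.0]
grip_width: 0.0426
```

```bash
python3 - <<'E'
from h import *
p,M,o=axes(); print(J(p),M.round(3)); go(W(-.175,-.008,.004),Yv)
im,d,K,D,T=cam('wrist'); cv2.imwrite('pics/w2.png',im); np.savez('w2.npz',im=im,d=d,K=K,D=D,T=T)
E
```

```text
[-0.18937789 -0.01299884  0.10744549] [[ 0.998 -0.049  0.043]
 [-0.043  0.019  0.999]
 [-0.05  -0.999  0.016]]
twist units 0.0029 lin units after twist [0.0975 0.5134 0.0167] J6 0.05
```

View pics/w2.png

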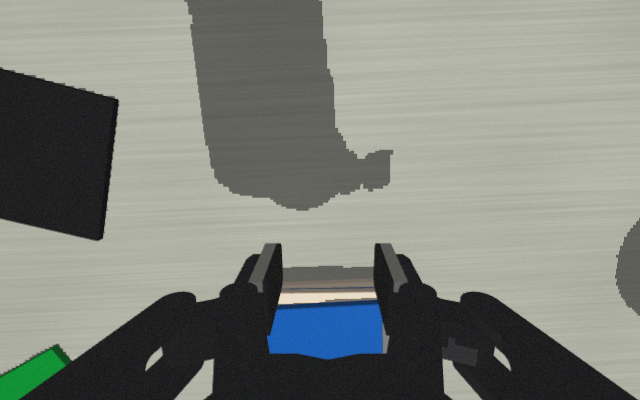

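The wrist view shows the fingers half closed at (268,260) and (385,260), in front of the stack at (325,320). The black look-alike at (60,150) and the green one at (30,375) are clear of them.

Emit:
move_arm(increments=[{"grip":0.5,"linear":[0,0.2,0],"twist":0.002},{"grip":0.5,"linear":[0,0.18,0],"twist":0},{"grip":0.5,"linear":[0,0.08,0.01],"twist":0},{"grip":0.5,"linear":[0,0,0],"twist":0},{"grip":0.5,"linear":[0,0,0],"twist":0}])

```text
clock: 5.2
eef_pos: [0.3938, 0.0112, 0.0244]
tool_rot: [-0.7, 0.026, -0.008, 0.713]
ft_force: [0.2, 0.2, 0.6]
grip_width: 0.0427
```

```bash
python3 - <<'E'
from h import *
p,M,o=axes(); print(J(p),M.round(3)); go(W(-.11-.011,-.008,.004),Yv)
E
```

```text
[-0.17909997 -0.00925205  0.02441582] [[ 0.998 -0.026  0.048]
 [-0.048  0.019  0.999]
 [-0.027 -0.999  0.017]]
twist units 0.0002 lin units after twist [0.2931 0.0944 0.0046] J6 0.06
```

Emit:
move_arm(increments=[{"grip":0.5,"linear":[0,0.08,0],"twist":0},{"grip":0.5,"linear":[0,0.03,0],"twist":0},{"grip":0.5,"linear":[0,0,0],"twist":0},{"grip":0.5,"linear":[0.03,0,0],"twist":0},{"grip":0.5,"linear":[0.03,0,0],"twist":0}])

```text
clock: 5.7
eef_pos: [0.4135, 0.0107, 0.0091]
tool_rot: [-0.7, 0.021, -0.013, 0.713]
ft_force: [0.1, 0.3, 0.1]
grip_width: 0.0428
```

```bash
python3 - <<'E'
from h import *
p,M,o=axes(); print(J(p),M.round(3)); go(W(-.11-.011,-.008,.004),Yv)
E
```

```text
[-0.15934067 -0.00876947  0.00911163] [[ 0.999 -0.012  0.048]
 [-0.048  0.019  0.999]
 [-0.013 -1.     0.018]]
twist units 0.0 lin units after twist [0.192  0.0232 0.0034] J6 0.06
```

Emit:
move_arm(increments=[{"grip":0.5,"linear":[0.02,0.012,0],"twist":0},{"grip":0.5,"linear":[0.025,0.008,0],"twist":0},{"grip":0.5,"linear":[0.025,0,0],"twist":0},{"grip":0.5,"linear":[0.025,0,0],"twist":0},{"grip":0.5,"linear":[0.01,0,0],"twist":0}])

```text
clock: 6.2
eef_pos: [0.4375, 0.0098, 0.0054]
tool_rot: [-0.7, 0.021, -0.013, 0.713]
ft_force: [-1.2, -0.5, 1.1]
grip_width: 0.0431
```

```bash
python3 - <<'E'
from h import *
p,M,o=axes(); print(J(p),M.round(3)); go(W(-.11-.011,-.008,.004),Yv)
E
```

```text
[-0.13535028 -0.00859441  0.00542551] [[ 0.999 -0.011  0.048]
 [-0.048  0.019  0.999]
 [-0.012 -1.     0.018]]
twist units 0.0 lin units after twist [0.0718 0.0063 0.0029] J6 0.06
```

Emit:
move_arm(increments=[{"grip":0.5,"linear":[0.02,0,0],"twist":0},{"grip":0.5,"linear":[0.02,0,0],"twist":0},{"grip":0.5,"linear":[0.015,0,0],"twist":0},{"grip":0.5,"linear":[0.01,0,0],"twist":0},{"grip":0.5,"linear":[0,0,0],"twist":0}])

```text
clock: 6.7
eef_pos: [0.4495, 0.0091, 0.0045]
tool_rot: [-0.7, 0.023, -0.011, 0.713]
ft_force: [-1.3, 0.2, 0.5]
grip_width: 0.0429
```

```bash
python3 - <<'E'
from h import *
p,M,o=axes(); print(J(p),M.round(3)); go(W(-.11-.011,-.008,.004),Yv)
im,d,K,D,T=cam('wrist'); cv2.imwrite('pics/w3.png',im); im,d,K,D,T=cam('top'); analyse=None
cv2.imwrite('pics/t3.png',cv2.resize(im[150:260,250:370],None,fx=5,fy=5,interpolation=cv2.INTER_CUBIC))
E
```

```text
[-0.12337428 -0.00868173  0.0045013 ] [[ 0.999 -0.015  0.049]
 [-0.048  0.019  0.999]
 [-0.016 -1.     0.018]]
twist units 0.0001 lin units after twist [0.0119 0.0024 0.0034] J6 0.06
```

View pics/w3.png

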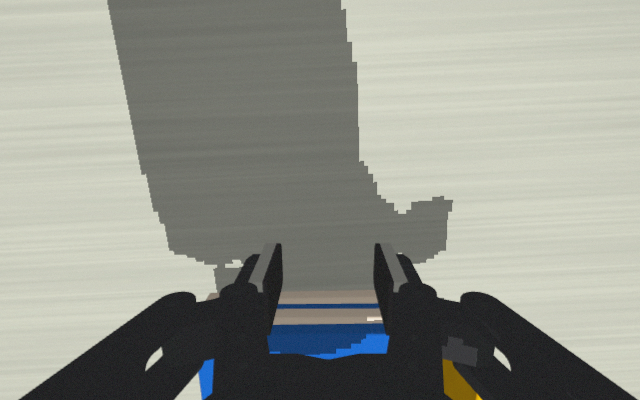

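The wrist picture shows the four near edges lined up between the fingers at rows 290–325. I'll push on until the force rises.

Emit:
move_arm(increments=[{"grip":0.5,"linear":[0.012,0,0],"twist":0},{"grip":0.5,"linear":[0.012,0,0],"twist":0},{"grip":0.5,"linear":[0.01,0,0],"twist":0},{"grip":0.5,"linear":[0.01,0,0],"twist":0},{"grip":0.5,"linear":[0.01,0,0],"twist":0}])

```text
clock: 7.3
eef_pos: [0.4513, 0.009, 0.0028]
tool_rot: [-0.7, 0.029, -0.005, 0.714]
ft_force: [-6.5, 0.1, 3.1]
grip_width: 0.0429
```

Emit:
move_arm(increments=[{"grip":0.5,"linear":[0.015,0,0],"twist":0},{"grip":0.5,"linear":[0.015,0,0],"twist":0},{"grip":0.5,"linear":[0.015,0,0],"twist":0},{"grip":0.5,"linear":[0.015,0,0],"twist":0},{"grip":0.5,"linear":[0.015,0,0],"twist":0}])

```text
clock: 7.8
eef_pos: [0.4502, 0.009, 0.0002]
tool_rot: [-0.7, 0.039, 0.006, 0.713]
ft_force: [-11.0, 1.0, 13.6]
grip_width: 0.0424
```

```bash
python3 - <<'E'
from h import *
p,M,o=axes(); print(J(p),M.round(3)); go(W(-.11-.011,-.008,.004),Yv)
E
```

```text
[-0.12266177 -0.00876371  0.00024779] [[ 0.997 -0.064  0.048]
 [-0.047  0.021  0.999]
 [-0.065 -0.998  0.018]]
twist units 0.0008 lin units after twist [ 0.0071 -0.0192  0.0042] J6 0.05
```

Emit:
move_arm(increments=[{"grip":0.5,"linear":[-0.05,-0.02,0],"twist":0},{"grip":0.5,"linear":[-0.05,-0.1,0],"twist":0},{"grip":0.5,"linear":[0,-0.2,-0.1],"twist":0},{"grip":0.5,"linear":[0,-0.2,-0.15],"twist":0},{"grip":0.5,"linear":[0,-0.05,-0.2],"twist":0}])

```text
clock: 8.3
eef_pos: [0.4345, -0.0819, 0.117]
tool_rot: [-0.7, 0.035, 0.008, 0.713]
ft_force: [1.1, -0.2, -0.6]
grip_width: 0.0429
```

Emit:
move_arm(increments=[{"grip":0.5,"linear":[0.2,0,-0.1],"twist":0},{"grip":0.5,"linear":[0.15,0,0],"twist":0},{"grip":0.5,"linear":[0,0,0],"twist":0.075},{"grip":0.5,"linear":[0,0,0],"twist":0.075},{"grip":0.5,"linear":[0,0,0],"twist":0.075}])

```text
clock: 8.8
eef_pos: [0.5122, -0.1133, 0.1187]
tool_rot: [-0.684, 0.188, -0.159, 0.686]
ft_force: [0.1, 0.7, 0.1]
grip_width: 0.0424
```

Emit:
move_arm(increments=[{"grip":0.5,"linear":[0,0,0],"twist":0.075},{"grip":0.5,"linear":[0,0,0],"twist":0.075},{"grip":0.5,"linear":[0,0,0],"twist":0.075},{"grip":0.5,"linear":[0,0,0],"twist":0.075},{"grip":0.5,"linear":[0,0,0],"twist":0.075}])

```text
clock: 9.3
eef_pos: [0.5168, -0.1149, 0.1209]
tool_rot: [0.577, -0.422, 0.403, -0.571]
ft_force: [1.2, 0.3, 0.3]
grip_width: 0.0429
```

```bash
python3 - <<'E'
from h import *
from jig import analyse
p,M,o=axes(); print(J(p),M.round(3)); go(W(-.055,-.11,.004),X)
im,d,K,D,T=cam('top'); analyse(im,d,K,D,T)
E
```

```text
[-0.05009195 -0.12931991  0.12088295] [[ 0.318 -0.027  0.948]
 [-0.948  0.009  0.319]
 [-0.017 -1.    -0.022]]
twist units 0.1863 lin units after twist [-0.0919  0.5856 -0.0086] J6 1.03
back 76 ang 87.58 c [5.778e-01 5.000e-04] perp [-0.0037  0.0034] len 0.0764 zmed 0.0493
side 59 ang -2.4 c [0.5214 0.065 ] perp [-0.0037  0.0036] len 0.0621 zmed 0.0498
blue ((527.3487548828125, 195.19540405273438), (478.9678955078125, 107.52191925048828), 87.31422424316406) 0.0492
```

Emit:
move_arm(increments=[{"grip":0.5,"linear":[0,0.1,0],"twist":0.07},{"grip":0.5,"linear":[0,0.15,0],"twist":0.07},{"grip":0.5,"linear":[0,0.15,0],"twist":0.04},{"grip":0.5,"linear":[0,0.08,0],"twist":0},{"grip":0.5,"linear":[0,0,0],"twist":0}])

```text
clock: 9.85
eef_pos: [0.5205, -0.1159, 0.0258]
tool_rot: [-0.491, 0.515, -0.506, 0.488]
ft_force: [-1.2, 0.3, -0.2]
grip_width: 0.0427
```

```bash
python3 - <<'E'
from h import *
p,M,o=axes(); print(J(p),M.round(3)); go(W(-.055,-.11,.004),X)
E
```

```text
[-0.04635709 -0.13005297  0.02578557] [[-0.043 -0.011  0.999]
 [-0.999  0.005 -0.042]
 [-0.005 -1.    -0.012]]
twist units 0.0029 lin units after twist [-0.0998  0.1099 -0.0419] J6 1.39
```

Emit:
move_arm(increments=[{"grip":0.5,"linear":[0,0.07,-0.02],"twist":0.003},{"grip":0.5,"linear":[0,0.03,-0.02],"twist":0},{"grip":0.5,"linear":[-0.03,0,0],"twist":0},{"grip":0.5,"linear":[-0.03,0,0],"twist":0},{"grip":0.5,"linear":[-0.02,0,0],"twist":0}])

```text
clock: 10.35
eef_pos: [0.517, -0.0996, 0.0098]
tool_rot: [-0.489, 0.512, -0.509, 0.489]
ft_force: [-0.3, 1.1, -0.5]
grip_width: 0.0428
```

```bash
python3 - <<'E'
from h import *
p,M,o=axes(); print(J(p),M.round(3)); go(W(-.055,-.056,.004),X)
E
```

```text
[-0.05063276 -0.11400579  0.00980102] [[-0.044 -0.002  0.999]
 [-0.999  0.003 -0.044]
 [-0.003 -1.    -0.002]]
twist units 0.0023 lin units after twist [-0.2899  0.0299 -0.0218] J6 1.42
```

Emit:
move_arm(increments=[{"grip":0.5,"linear":[-0.04,0.012,-0.01],"twist":0},{"grip":0.5,"linear":[-0.04,0.008,-0.01],"twist":0.001},{"grip":0.5,"linear":[-0.03,0,0],"twist":0.001},{"grip":0.5,"linear":[-0.03,0,0],"twist":0},{"grip":0.5,"linear":[-0.02,0,0],"twist":0}])

```text
clock: 10.85
eef_pos: [0.516, -0.0638, 0.0075]
tool_rot: [-0.487, 0.512, -0.511, 0.489]
ft_force: [-0.3, -0.4, -0.5]
grip_width: 0.0425
```

Emit:
move_arm(increments=[{"grip":0.5,"linear":[-0.025,0,0],"twist":0},{"grip":0.5,"linear":[-0.025,0,0],"twist":0},{"grip":0.5,"linear":[-0.02,0,0],"twist":0},{"grip":0.5,"linear":[-0.015,0,0],"twist":0},{"grip":0.5,"linear":[-0.01,0,0],"twist":0}])

```text
clock: 11.35
eef_pos: [0.5169, -0.0443, 0.0076]
tool_rot: [0.488, -0.511, 0.512, -0.489]
ft_force: [-1.1, -1.2, 0.5]
grip_width: 0.0424
```

```bash
python3 - <<'E'
from h import *
p,M,o=axes(); print(J(p),M.round(3)); go(W(-.055,-.056,.004),X)
E
```

```text
[-0.0533924  -0.05876029  0.00757968] [[-0.046  0.001  0.999]
 [-0.999 -0.    -0.046]
 [ 0.    -1.     0.001]]
twist units 0.0009 lin units after twist [-0.0138  0.0179 -0.0081] J6 1.53
```

Emit:
move_arm(increments=[{"grip":0.5,"linear":[-0.01,0.015,0],"twist":0},{"grip":0.5,"linear":[-0.012,0.01,0],"twist":0},{"grip":0.5,"linear":[-0.012,0,0],"twist":0},{"grip":0.5,"linear":[-0.012,0,0],"twist":0},{"grip":0.5,"linear":[-0.012,0,0],"twist":0}])

```text
clock: 11.85
eef_pos: [0.5178, -0.0416, 0.003]
tool_rot: [0.492, -0.507, 0.519, -0.482]
ft_force: [-1.5, -10.0, 2.8]
grip_width: 0.043
```

```bash
python3 - <<'E'
from h import *
p,M,o=axes(); print(J(p),M.round(3)); go(W(-.055,-.056,.004),X)
im,d,K,D,T=cam('wrist'); cv2.imwrite('pics/w4.png',im)
E
```

```text
[-0.05261933 -0.05605671  0.00296412] [[-0.052  0.002  0.999]
 [-0.998 -0.021 -0.052]
 [ 0.021 -1.     0.003]]
twist units -0.0016 lin units after twist [-0.0002 -0.0052 -0.0119] J6 1.55
```

View pics/w4.png

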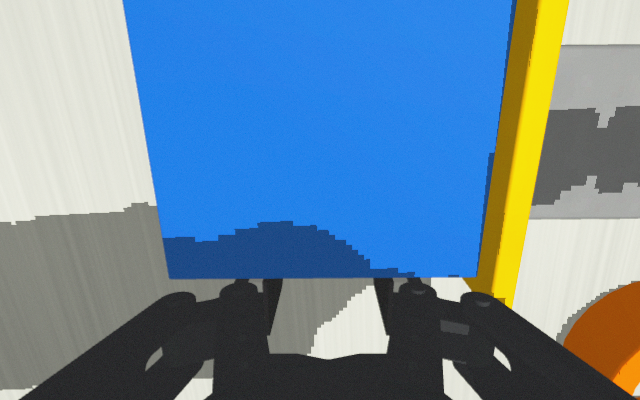

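The side push ended with 10 N at jig y −0.056, as expected for flush (45 + 11 mm). In the picture the blue slab is square with the yellow back fence along x≈480–513. I'll back off, raise and measure.

Emit:
move_arm(increments=[{"grip":0.5,"linear":[0.06,0,0],"twist":0},{"grip":0.5,"linear":[0.06,-0.1,0],"twist":0},{"grip":0.5,"linear":[0.02,-0.2,0],"twist":0},{"grip":0.5,"linear":[0,-0.25,0],"twist":-0.02},{"grip":0.5,"linear":[0,-0.25,0],"twist":-0.075}])

```text
clock: 12.4
eef_pos: [0.509, -0.066, 0.1581]
tool_rot: [0.542, -0.466, 0.46, -0.527]
ft_force: [1.0, 1.0, -0.4]
grip_width: 0.0429
```

Emit:
move_arm(increments=[{"grip":0.5,"linear":[0,-0.2,0],"twist":-0.075},{"grip":0.5,"linear":[0,0,0],"twist":-0.075},{"grip":0.5,"linear":[0,0,0],"twist":-0.075},{"grip":0.5,"linear":[0,0,0],"twist":-0.075},{"grip":0.5,"linear":[0,0,0],"twist":-0.075}])

```text
clock: 12.9
eef_pos: [0.5149, -0.0647, 0.209]
tool_rot: [0.668, -0.234, 0.234, -0.666]
ft_force: [0.3, 0.4, 0.8]
grip_width: 0.0424
```

Emit:
move_arm(increments=[{"grip":0.5,"linear":[0,0,0],"twist":-0.075},{"grip":0.5,"linear":[0,0,0],"twist":-0.075},{"grip":0.5,"linear":[0,0,0],"twist":-0.075},{"grip":0.5,"linear":[0,0,0],"twist":-0.075},{"grip":0.5,"linear":[0,0,0],"twist":0}])

```text
clock: 13.4
eef_pos: [0.5143, -0.063, 0.2072]
tool_rot: [-0.704, 0.028, -0.026, 0.709]
ft_force: [0.8, 1.1, 0.1]
grip_width: 0.0426
```

```bash
python3 - <<'E'
from h import *
from jig import analyse
p,M,o=axes(); print(J(p),M.round(3)); go(W(-.145,-.008,.12),Yv)
a=cam('wrist'); cv2.imwrite('pics/w5.png',a[0]); analyse(*a)
E
```

```text
[-0.05514782 -0.07758013  0.20722634] [[ 0.997 -0.003  0.075]
 [-0.075  0.008  0.997]
 [-0.003 -1.     0.007]]
twist units -0.0135 lin units after twist [-0.4479  0.4401  0.3447] J6 -0.05
back 768 ang 87.08 c [0.5754 0.    ] perp [-0.0049  0.0046] len 0.0812 zmed 0.05
side 780 ang -2.73 c [0.5155 0.0622] perp [-0.0048  0.0048] len 0.0669 zmed 0.0499
blue ((517.87890625, 14.34710693359375), (89.45832824707031, 109.86279296875), 87.26544952392578) 0.0416
```

View pics/w5.png

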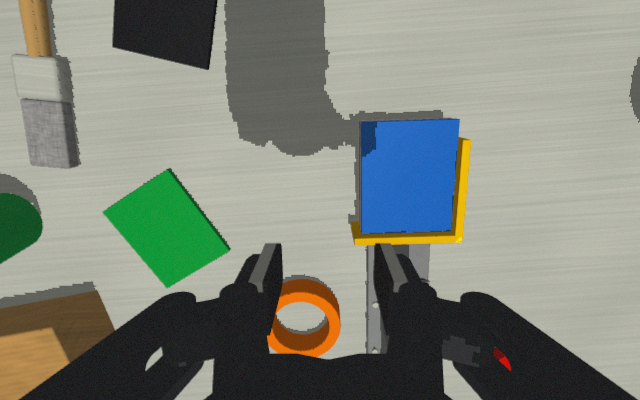

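The top slab's centre is at jig (−0.0553, −0.0002), with yaw equal to the jig's. I'll check for lower slabs sticking out in an enlarged crop.

```bash
python3 - <<'E'
import cv2
im=cv2.imread('pics/w5.png'); c=im[100:250,335:480]; cv2.imwrite('pics/w5c.png',cv2.resize(cv2.convertScaleAbs(c,alpha=1.3),None,fx=4,fy=4,interpolation=cv2.INTER_CUBIC))
E
```

```text
(no output)
```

View pics/w5c.png

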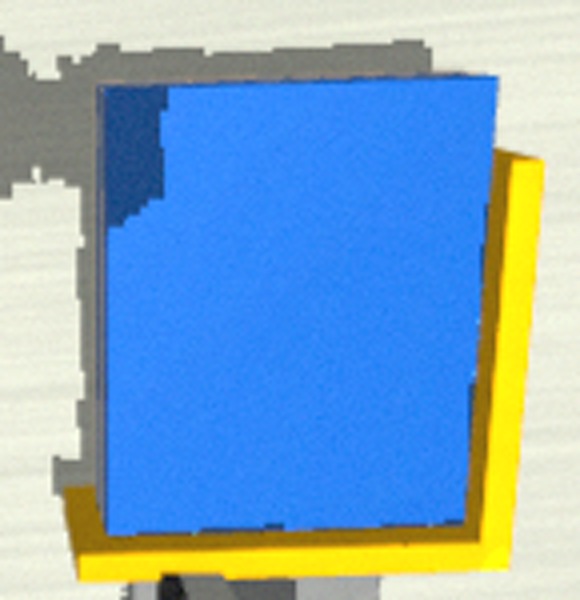

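The crop shows the blue top slab with no slab sticking out below it on the near side or the right, so the stack is square. Next is the grip.

Emit:
move_arm(increments=[{"grip":0,"linear":[0,0,0],"twist":-0.013},{"grip":0,"linear":[0.12,0,0.15],"twist":0},{"grip":0,"linear":[0.14,0,0.15],"twist":0},{"grip":0,"linear":[0.14,0,0.05],"twist":0},{"grip":0,"linear":[0,0,0],"twist":0}])

```text
clock: 13.95
eef_pos: [0.5995, 0.0041, 0.2065]
tool_rot: [-0.703, 0.023, -0.02, 0.71]
ft_force: [-0.9, -0.6, 0.6]
grip_width: 0.0853
```

```bash
python3 - <<'E'
from h import *
p,M,o=axes(); print(J(p),M.round(3)); go(W(.049,0,.15),Yv)
a=cam('top'); im,d,K,D,T=a
P=cloud(d,K,D,T)
E
```

```text
[ 0.02678087 -0.00640035  0.20650848] [[ 0.998 -0.004  0.061]
 [-0.061  0.01   0.998]
 [-0.005 -1.     0.01 ]]
twist units -0.0061 lin units after twist [0.1124 0.2823 0.0292] J6 0.06
```

Emit:
move_arm(increments=[{"grip":0,"linear":[0.07,0,0.02],"twist":-0.006},{"grip":0,"linear":[0.03,0,0.01],"twist":0},{"grip":0,"linear":[0,0.1,0],"twist":0},{"grip":0,"linear":[0,0.1,0],"twist":0},{"grip":0,"linear":[0,0,0],"twist":0}])

```text
clock: 14.5
eef_pos: [0.6149, 0.0072, 0.1664]
tool_rot: [-0.703, 0.022, -0.016, 0.71]
ft_force: [-0.3, -0.0, 0.1]
grip_width: 0.0854
```

```bash
python3 - <<'E'
from h import *
p,M,o=axes(); print(J(p),M.round(3)); go(W(.049,0,.086),Yv)
im,d,K,D,T=cam('wrist'); cv2.imwrite('pics/w6.png',im)
E
```

```text
[ 0.04200311 -0.00260532  0.16640423] [[ 0.998 -0.009  0.054]
 [-0.054  0.01   0.998]
 [-0.009 -1.     0.01 ]]
twist units -0.0029 lin units after twist [0.0386 0.4018 0.009 ] J6 0.06
```

View pics/w6.png

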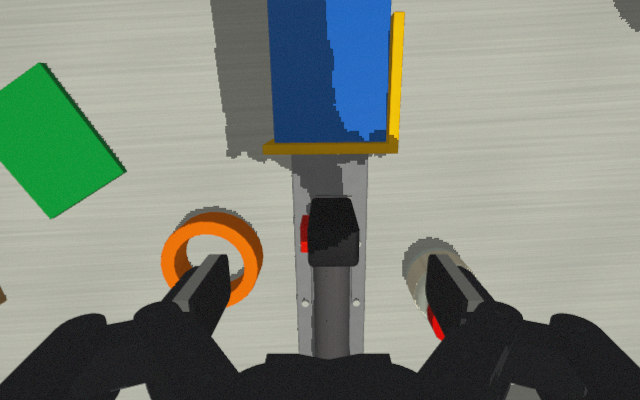

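The grip is at (334,230) with the red button at (305,233), centred between the open fingers. The tape at (212,258) and the jar at (430,275) lie lower down and clear, so I descend.

Emit:
move_arm(increments=[{"grip":0,"linear":[0.03,0.1,0.008],"twist":-0.003},{"grip":0,"linear":[0.01,0.12,0],"twist":0},{"grip":0,"linear":[0,0.12,0],"twist":0},{"grip":0,"linear":[0,0.04,0],"twist":0},{"grip":0,"linear":[0,0,0],"twist":0}])

```text
clock: 15.05
eef_pos: [0.6261, 0.0073, 0.0988]
tool_rot: [-0.703, 0.017, -0.02, 0.711]
ft_force: [0.1, -0.4, -0.4]
grip_width: 0.0849
```

```bash
python3 - <<'E'
from h import *
p,M,o=axes(); print(J(p),M.round(3)); go(W(.049,0,.086),Yv)
E
```

```text
[ 0.0531364  -0.00192355  0.09881055] [[ 0.999  0.005  0.052]
 [-0.052  0.011  0.999]
 [ 0.004 -1.     0.011]]
twist units -0.0018 lin units after twist [-0.0209  0.0641  0.0089] J6 0.06
```

Emit:
move_arm(increments=[{"grip":0,"linear":[-0.02,0,0.008],"twist":-0.002},{"grip":0,"linear":[0,0.03,0],"twist":0},{"grip":0,"linear":[0,0.025,0],"twist":0},{"grip":0,"linear":[0,0,0],"twist":0},{"grip":0,"linear":[0,0,0],"twist":0}])

```text
clock: 15.55
eef_pos: [0.6247, 0.0092, 0.0927]
tool_rot: [-0.703, 0.013, -0.021, 0.711]
ft_force: [0.4, 0.2, -0.2]
grip_width: 0.0855
```

```bash
python3 - <<'E'
from h import *
p,M,o=axes(); print(J(p),M.round(3)); go(W(.049,0,.086),Yv)
E
```

```text
[ 5.16298855e-02 -9.00798147e-05  9.27329603e-02] [[ 0.999  0.013  0.048]
 [-0.048  0.011  0.999]
 [ 0.012 -1.     0.011]]
twist units 0.0001 lin units after twist [-0.0136  0.0335  0.0001] J6 0.06
```

Emit:
move_arm(increments=[{"grip":0,"linear":[-0.01,0.03,0],"twist":0},{"grip":0.5,"linear":[0,0.01,0],"twist":0},{"grip":1,"linear":[0,0,0],"twist":0},{"grip":1,"linear":[0,0,0],"twist":0},{"grip":1,"linear":[0,0,0],"twist":0}])

```text
clock: 16.05
eef_pos: [0.6228, 0.0106, 0.0846]
tool_rot: [-0.702, 0.012, -0.021, 0.712]
ft_force: [-4.1, -5.3, 2.4]
grip_width: 0.0292
```

Emit:
move_arm(increments=[{"grip":1,"linear":[0,0,0],"twist":0},{"grip":1,"linear":[0,0,0],"twist":0},{"grip":1,"linear":[0,0,0],"twist":0},{"grip":1,"linear":[0,0,0],"twist":0},{"grip":1,"linear":[0,0,0],"twist":0}])

```text
clock: 16.55
eef_pos: [0.6228, 0.0105, 0.0846]
tool_rot: [-0.703, 0.012, -0.021, 0.711]
ft_force: [-0.1, 1.7, 0.4]
grip_width: 0.0296
```

```bash
python3 - <<'E'
from h import *
p,M,o=axes(); print(J(p),M.round(3),o['grip_width'],o['ft_force'])
im,d,K,D,T=cam('wrist'); cv2.imwrite('pics/w7.png',im)
E
```

```text
[0.04966961 0.00108581 0.08455458] [[ 0.999  0.013  0.047]
 [-0.047  0.01   0.999]
 [ 0.013 -1.     0.011]] 0.029615297179706214 [-0.11004838  1.68589312  0.40232682]
```

View pics/w7.png

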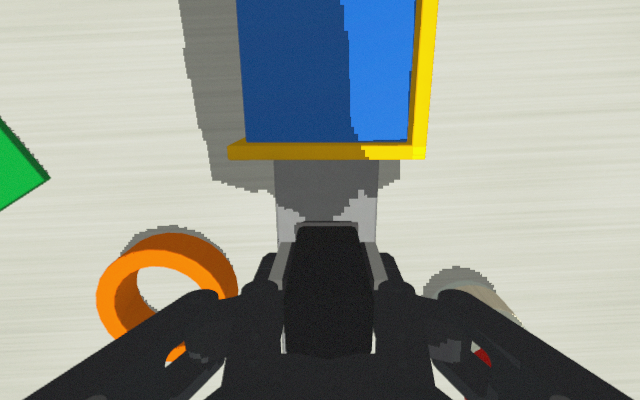

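The fingers hold the block (x 280–375 px) with an opening of 29.6 mm, the block's own width, so the button is flush. Pulling.

Emit:
move_arm(increments=[{"grip":1,"linear":[-0.04,0,0],"twist":0},{"grip":1,"linear":[-0.06,0,0],"twist":0},{"grip":1,"linear":[-0.06,0,0],"twist":0},{"grip":1,"linear":[-0.06,0,0],"twist":0},{"grip":1,"linear":[-0.06,0,0],"twist":0}])

```text
clock: 17.1
eef_pos: [0.5731, 0.0128, 0.0846]
tool_rot: [-0.703, 0.006, -0.027, 0.711]
ft_force: [6.6, 1.5, -1.7]
grip_width: 0.0296
```

```bash
python3 - <<'E'
from h import *
p,M,o=axes(); print(J(p),M.round(3)); go(W(-.1,0.001,.0846),Yv)
E
```

```text
[-7.18857886e-05  9.59492140e-04  8.45509953e-02] [[ 0.998  0.03   0.047]
 [-0.048  0.01   0.999]
 [ 0.029 -1.     0.011]]
twist units 0.0003 lin units after twist [-4.994e-01 -1.490e-02  4.000e-04] J6 0.07
```

Emit:
move_arm(increments=[{"grip":1,"linear":[-0.06,-0.001,0],"twist":0},{"grip":1,"linear":[-0.06,-0.001,0],"twist":0},{"grip":1,"linear":[-0.06,-0.001,0],"twist":0},{"grip":1,"linear":[-0.06,-0.001,0],"twist":0},{"grip":1,"linear":[-0.06,-0.001,0],"twist":0}])

```text
clock: 17.6
eef_pos: [0.5185, 0.0152, 0.0846]
tool_rot: [-0.703, -0.0, -0.033, 0.71]
ft_force: [7.4, 1.5, -3.8]
grip_width: 0.0291
```

```bash
python3 - <<'E'
from h import *
p,M,o=axes(); print(J(p),M.round(3)); go(W(-.1,0.001,.0846),Yv)
E
```

```text
[-0.05471929  0.00080342  0.08459447] [[ 0.998  0.048  0.047]
 [-0.047  0.009  0.999]
 [ 0.047 -0.999  0.011]]
twist units 0.0006 lin units after twist [-0.2261 -0.0107  0.0011] J6 0.07
```

Emit:
move_arm(increments=[{"grip":1,"linear":[-0.06,-0.002,0],"twist":0},{"grip":1,"linear":[-0.06,-0.002,0],"twist":0},{"grip":1,"linear":[-0.05,-0.002,0],"twist":0},{"grip":1,"linear":[-0.04,-0.002,0],"twist":0},{"grip":1,"linear":[-0.02,0,0],"twist":0}])

```text
clock: 18.1
eef_pos: [0.4782, 0.0171, 0.0846]
tool_rot: [-0.703, -0.007, -0.04, 0.71]
ft_force: [7.9, 1.5, -4.9]
grip_width: 0.0293
```

```bash
python3 - <<'E'
from h import *
p,M,o=axes(); print(J(p),M.round(3)); go(W(-.1,0.001,.0846),Yv)
E
```

```text
[-0.09507707  0.00072216  0.08462498] [[ 0.997  0.066  0.046]
 [-0.046  0.008  0.999]
 [ 0.066 -0.998  0.011]]
twist units 0.0009 lin units after twist [-0.0246 -0.0015  0.0014] J6 0.08
```

Emit:
move_arm(increments=[{"grip":1,"linear":[-0.02,0,0],"twist":0},{"grip":1,"linear":[-0.025,0,0],"twist":0},{"grip":1,"linear":[-0.025,0,0],"twist":0},{"grip":1,"linear":[-0.025,0,0],"twist":0},{"grip":1,"linear":[-0.025,0,0],"twist":0}])

```text
clock: 18.6
eef_pos: [0.4744, 0.0173, 0.085]
tool_rot: [-0.703, -0.022, -0.055, 0.709]
ft_force: [17.2, 1.3, -15.8]
grip_width: 0.029
```

```bash
python3 - <<'E'
from h import *
p,M,o=axes(); print(J(p),M.round(3),o['ft_force'],o['grip_width'],o['joint_vel'].round(3))
E
```

```text
[-0.09880303  0.00072323  0.08495787] [[ 0.993  0.109  0.045]
 [-0.046  0.006  0.999]
 [ 0.108 -0.994  0.011]] [ 17.21909206   1.28090986 -15.76064709] 0.02904278765386226 [ 0.006 -0.065 -0.099 -0.139 -0.01  -0.006]
```

The stop is reached: travel 148.5 mm and force up to 17 N. Settling with a small holding pull.

Emit:
move_arm(increments=[{"grip":1,"linear":[-0.005,0,0],"twist":0},{"grip":1,"linear":[-0.005,0,0],"twist":0},{"grip":1,"linear":[-0.005,0,0],"twist":0},{"grip":1,"linear":[-0.005,0,0],"twist":0},{"grip":1,"linear":[-0.005,0,0],"twist":0}])

```text
clock: 19.1
eef_pos: [0.477, 0.0172, 0.085]
tool_rot: [-0.702, -0.028, -0.06, 0.709]
ft_force: [6.1, 1.9, -4.9]
grip_width: 0.0294
```

```bash
python3 - <<'E'
from h import *
from jig import analyse
for i in range(2):
    p,M,o=axes(); print(J(p),M[2].round(3),o['ft_force'].round(1),o['grip_width'],o['joint_vel'].round(3))
    im,d,K,D,T=cam('scene')
cv2.imwrite('pics/s8.png',cv2.resize(im[150:270,240:400],None,fx=5,fy=5,interpolation=cv2.INTER_CUBIC))
im,d,K,D,T=cam('wrist'); cv2.imwrite('pics/w8.png',im)
E
```

```text
[-0.09621405  0.00073721  0.08500143] [ 0.125 -0.992  0.012] [ 6.1  1.9 -4.9] 0.029396902898607042 [-0.003 -0.014 -0.024 -0.032 -0.001  0.003]
[-0.09613724  0.00074214  0.08500492] [ 0.125 -0.992  0.012] [ 6.4  0.6 -6.4] 0.029177905723260695 [ 0.     0.002  0.002 -0.001  0.001 -0.007]
```

View pics/s8.png

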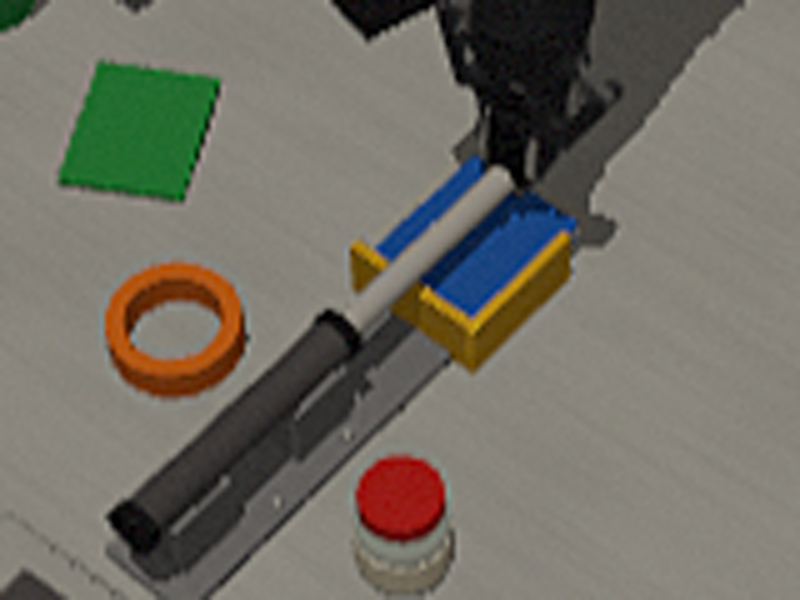

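The scene crop shows the bar (white) drawn out over the blue stack, the stack against the fences, and the tape and jar untouched. The hold relaxed by about 2 mm, so I'll end with a firmer pull.

Emit:
move_arm(increments=[{"grip":1,"linear":[-0.015,0,0],"twist":0},{"grip":1,"linear":[-0.015,0,0],"twist":0},{"grip":1,"linear":[-0.015,0,0],"twist":0},{"grip":1,"linear":[-0.015,0,0],"twist":0},{"grip":1,"linear":[-0.015,0,0],"twist":0}])

```text
clock: 19.75
eef_pos: [0.4753, 0.0172, 0.0852]
tool_rot: [-0.702, -0.038, -0.07, 0.708]
ft_force: [12.7, 2.4, -11.0]
grip_width: 0.0293
```

```bash
python3 - <<'E'
from h import *
for i in range(4):
    p,M,o=axes(); print(J(p),M[2].round(3),o['ft_force'].round(1),o['grip_width'].round(4),'grasp x',(J(p-M[:,1]*.022)[0]).round(4))
    a=cam('top')
im,d,K,D,T=a; P=cloud(*a[1:]); hsv=cv2.cvtColor(im,cv2.COLOR_BGR2HSV)
m=(cv2.inRange(hsv,(100,150,60),(125,255,255))>0)&(abs(P[...,0]-.5)<.1)&(abs(P[...,1])<.09)&(abs(P[...,2]-.04)<.008)
v,u=np.nonzero(m); q=plane(np.c_[u,v],.04,K,D,T); j=np.array([J(t) for t in q]); print('blue jig extents',np.percentile(j,[1,99],axis=0).round(4)[:,:2],len(j))
cv2.imwrite('pics/t9.png',cv2.resize(im[80:300,240:420],None,fx=2.7,fy=2.7))
E
```

```text
Traceback (most recent call last):
AttributeError: 'float' object has no attribute 'round'
```

```bash
python3 - <<'E'
from h import *
for i in range(4):
    p,M,o=axes(); print(J(p),M[2].round(3),o['ft_force'].round(1),o['grip_width'],'grasp x',(J(p-M[:,1]*.022)[0]).round(4),o['joint_vel'].round(3))
    a=cam('top')
im,d,K,D,T=a; P=cloud(*a[1:]); hsv=cv2.cvtColor(im,cv2.COLOR_BGR2HSV)
m=(cv2.inRange(hsv,(100,150,60),(125,255,255))>0)&(abs(P[...,0]-.5)<.1)&(abs(P[...,1])<.09)&(abs(P[...,2]-.04)<.008)
v,u=np.nonzero(m); q=plane(np.c_[u,v],.04,K,D,T); j=np.array([J(t) for t in q]); print('blue jig extents',np.percentile(j,[1,99],axis=0).round(4)[:,:2],len(j))
E
```

```text
[-0.09795596  0.00070986  0.08517926] [ 0.152 -0.988  0.012] [ 12.7   2.4 -11. ] 0.029288404367734017 grasp x -0.1013 [ 0.003 -0.036 -0.062 -0.088 -0.006  0.007]
[-0.09794666  0.0007161   0.08519022] [ 0.152 -0.988  0.012] [ 12.    2.4 -12.1] 0.029372088690006747 grasp x -0.1013 [-0.     0.005  0.008  0.011  0.001  0.   ]
[-0.09794893  0.00073543  0.08519933] [ 0.152 -0.988  0.012] [ 12.4   2.  -11. ] 0.02916079573315135 grasp x -0.1013 [-0.     0.002  0.006  0.007  0.002  0.   ]
[-0.09795077  0.00071908  0.08518604] [ 0.152 -0.988  0.012] [ 12.1   1.9 -10.9] 0.029535108541636334 grasp x -0.1013 [-0.001  0.001  0.003  0.006  0.     0.   ]
blue jig extents [[-0.0907 -0.0422]
 [-0.0009  0.0436]] 698
```

```bash
python3 -c "
from workcell import bot
bot.job_done(); o=bot.get_obs(); print(o['clock'],o['eef_pos'],o['ft_force'],o['grip_width'])"
```

```text
the job is handed in; nothing more can be done
the job is handed in; nothing more can be done
```

I tapped the stack flush into the corner with the half-open fingers: first from the near side, then from the right. I then gripped the block with the button pressed, pulled the bar to its second stop, and handed the job in at about 20 s, still holding it.

**Stack:**
- Before the pull, the top slab measured jig x = −55.3 mm, y ≈ −0.2 mm, with its yaw equal to the jig's. A crop showed no lower slab sticking out.
- The lower slabs were judged only from that crop, not measured one by one.
- In the last picture with the bar out, the visible blue surface still reached within about 1–2 mm of both fences. The near edge was hidden by the gripper, so I couldn't measure it there.

**Bar and grip:**
- Travel, estimated from the tool pose, was about 151 mm (stop at 150 mm), with the arm still and about 12 N of pull.
- The finger opening of 29.3–29.5 mm matches the 30 mm block, so the button is flush.
- An earlier, lighter hold slipped back about 2.5 mm. I pulled again more firmly before handing in.
- The tool ended tilted about 9° in pitch, without visible slip.

**Bystanders:** the tape, jar and green look-alike looked untouched in the last picture I viewed. I did not measure how far any of the bystanders had moved.

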